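# Throw the locked lamp toggle

## Task

Switch over the microscope lamp supply: it is the box whose toggle has a thick locking collar round its lever. Lift the collar along the lever to free it, swing the lever fully over to its other side, and let the collar drop home in the notch there. Leave the plain toggle on the other box as it is.

Things in the scene. Friction and masses are not known exactly. Their poses are not given: they have to be found in the camera images.
- lamp_lever (a joint): hinge of the lever of the locking toggle, rad. 0 = leaning 22 deg to its box's -y side (start), 0.384 = upright, 0.768 = end stop, leaning 22 deg to the box's +y side (wanted). It is locked at either end, with about 5 deg of play, while the collar is down; once free it moves with about 1.5 N at the collar and stays where it is left
- lamp_collar (a joint): travel of the collar along the lever, m. 0 = down in a notch (locked), 0.018 = upper stop; the lever is free above about 0.010, so lift by some 0.014. A spring pulls it down with 4 N (down) to 7 N (top)
- collar_mid (a point): centre of the round black ribbed collar on the locking toggle: 28 mm diameter, 30 mm long, on a thin steel lever whose ball end stands 8 mm out of its top when it is down. The point lies on the lever's axis, 56 mm from the hinge with the collar down. z axis = along the lever, away from the hinge; x axis = along the hinge line
- lamp_pivot (a point): middle of the locking toggle's hinge line, 56 mm above the worktop, over the centre of its grey box (110 mm along x, 140 along y, 47 high; fixed). Axes: x = hinge line, y = direction of swing, z up. Two steel cheeks with the notches stand here, 23 mm wide in all along x, up to 45 mm above the hinge: fingers on the collar's x sides pass outside them
- fan_lever (a joint): hinge of the plain toggle on the other, like box: same sense, 0 to 0.768 rad (starts at 0 to 0.2); it is not locked and must not be moved
- plain_tip (a point): tip of the plain toggle: a bare tapered steel lever, 16 mm thick at the top, 76 mm long, without collar or cheeks

How it is judged:
By the outcome, as a careful person would: the job done as asked, in the order asked, and still so for the second after the job is handed in, with the robot touching nothing.
It also fails if it takes over 32 s, if anything falls off the work surface, if the arm or the gripper's body presses on something with over 40 N, if the wrist force passes 120 N, or if a joint passes its speed limit or range.

## Robot

A 7-joint arm with a two-finger parallel gripper is mounted at the origin on a cart in front of the work surface, level with it; the furniture and walls round the work are solid. World frame = base frame: x ahead of the robot, y to its left, z up, the work surface at z = 0. Lengths are in m, angles in rad, forces in N, time in s.
With the tool pointing down it reaches from about 0.4 to 0.85 m from the base axis. Payload 4.5 kg.
Tool frame: the origin (TCP) lies on the centre line of the jaws, within the pads' length; the fingertips stand 25 mm ahead of it and the grasp point (between the pads) lies 6 mm ahead of it; z points along the fingers, y is the direction in which the jaws open and shut (so a half turn about z gives the same grasp; the last joint's range is limited). The gripper opens to 88 mm and grips with 3 to 60 N. Pads are 18 mm wide; open, the fingers measure 123 mm over their backs; the gripper's body (75 mm by 187 mm) begins 45 mm behind the grasp point.
Start: joints at [-1.214, 0.689, -0.195, 1.565, 0.157, 0.902, -0.215], TCP at [0.198, 0.593, 0.264] pointing down, gripper open.
Joint ranges: [-3.01, 3.01], [-0.46, 2.08], [-1.47, 1.51], [0.13, 2.56], [-1, 4.14], [0.04, 2.09], [-2.66, 2.66]. Speed limits (rad/s): [2.57, 2.57, 3.14, 3.14, 3.14, 3.14, 3.14].

## Interface

Orientations are given as a unit quaternion [x, y, z, w].
In Python, from plant import r, eyes gives the robot as it stands.
- The arm moves only by the tool servo_tool, never from a script. Its argument "deltas" is a list of rows, each an object of numbers: "dx", "dy", "dz": the shift along the tool's x, y, z in units of 60 mm (1.0 is 60 mm); "ax", "ay", "az": the turn, a rotation vector about the tool's x, y, z in units of 6 degrees (1.0 is 6 degrees); "hand": the finger opening in mm, from 0 to 88.1. A call has 1 to 10 rows; each row is the pose to reach, as a shift and turn from the pose commanded when the call began, along the tool's axes at that moment; what a row does not reach only later rows make up. A row lasts 1/8 s, in which the tool goes at most 62.5 mm and 10.7 degrees, less where a joint would pass 70% of its speed; a pose out of reach is approached as far as the arm can. A call with a gripper value outside its range is refused whole. The fingers move at their own pace and stop on an object; "newtons" is the grip in N (left out, the last holds). Time passes only in rows, so rows that repeat a pose let the fingers close. It gives the time, the measured TCP pose, the force and the opening at its end, in the units of the state.
- r.get_state(): the state, without advancing time (a new reading comes with each control period).
- eyes.snapshot(name): name is "scene" or "top" or "wrist"; returns (picture, depth): 384x512x3 uint8, red, green, blue; 384x512 float32, m along the optical axis (not along the pixel's ray), 0 where there is no reading.
- eyes.camera_model(name): a dict with "fx", "fy", "cx", "cy" (pixels), "pose" (4x4, takes a point from camera to world coordinates). Camera axes: x right, y up, looking along -z (the intrinsics and any distortion apply to the point x, -y, -z); pixel columns grow to the right and rows downward; lengths in m; the calibration is good to about 2 mm. A picture is of the moment at which its call begins: read the wrist's pose just before it. camera_model takes no time and is no camera call; for the wrist camera it gives the pose at the moment of the call.
- r.finish_job(): hands the job in, once; it reports no verdict.
The state is a dict: "clock": time; "q": joint angles; "qd": joint speeds; "joint_torque": joint torques, N m; "tool_pos": TCP position; "eef_rot": TCP orientation; "contact_force": force on the tool from outside, world axes, zero at the start; "moment": the same for the moment, N m; "opening": opening from 0.0 (shut) to 1.0 (fully open).
Only numpy, scipy, OpenCV 4.12 (cv2) and the standard library are available. Lean on these libraries where they do the work, as an engineer would, in place of code of your own. Each camera call takes 0.05 s, during which the arm holds its last target.

## Working session

There is one attempt and no reset: what is moved stays moved. The work goes in short steps, Python scripts to look and compute and a tool call to move; the robot and the scene stay as the last step left them, time stands still between calls to the robot, and variables do not carry over. Pictures are saved under pics/ and viewed, and the job is handed in when it is done.

Besides the shell and the picture viewer there is one more tool, called after "Emit:" as name(argument=value, ...), one argument or row to a line, values as JSON. servo_tool: Moves the arm, as the interface text tells. Its arguments: {"type":"object","properties":{"deltas":{"type":"array","items":{"type":"object","properties":{"dx":{"type":"number"},"dy":{"type":"number"},"dz":{"type":"number"},"ax":{"type":"number"},"ay":{"type":"number"},"az":{"type":"number"},"hand":{"type":"number"}}}},"newtons":{"type":"number"}},"required":["deltas"]}

```bash
ls; mkdir -p pics; python3 - <<'E'
from plant import r, eyes
import cv2,numpy as np
s=r.get_state();print({k:np.round(v,3) for k,v in s.items()})
for n in ["scene","top"]:
    p,d=eyes.snapshot(n); cv2.imwrite(f"pics/{n}0.png",p[:,:,::-1]); np.savez(f"pics/{n}0.npz",p=p,d=d,**{k:np.array(v) for k,v in eyes.camera_model(n).items()})
    print(n,eyes.camera_model(n), (d>0).mean())
E
```

```text
pics
{'clock': np.float64(0.0), 'q': array([-1.214,  0.69 , -0.195,  1.566,  0.157,  0.902, -0.215]), 'qd': array([-0.   , -0.002,  0.   , -0.002, -0.   ,  0.001,  0.   ]), 'joint_torque': array([-0.0000e+00, -5.2755e+01, -1.2670e+00, -1.5343e+01, -5.3000e-02,
        6.0000e-03,  0.0000e+00]), 'tool_pos': array([0.198, 0.592, 0.263]), 'eef_rot': array([ 0.161,  0.987, -0.001, -0.   ]), 'contact_force': array([-0.038,  0.127, -0.426]), 'moment': array([ 0.01 ,  0.012, -0.01 ]), 'opening': np.float64(1.0)}
scene {'fx': 409.3867099843963, 'fy': 409.3867099843963, 'cx': 260.65594233418955, 'cy': 196.04097275451386, 'pose': array([[ 0.53800415,  0.59786592, -0.59422881,  0.02024677],
       [-0.84281636,  0.36934813, -0.39146207, -0.63784446],
       [-0.01456453,  0.71143397,  0.702602  ,  0.734472  ],
       [ 0.        ,  0.        ,  0.        ,  1.        ]])} 0.9369913736979166
top {'fx': 452.85229312163443, 'fy': 452.85229312163443, 'cx': 245.99133225518136, 'cy': 196.82761145492663, 'pose': array([[-0.0036046 ,  0.9777761 , -0.20962085,  0.35508285],
       [-0.99997467, -0.00223793,  0.00675653, -0.27190239],
       [ 0.00613725,  0.20963989,  0.9777594 ,  0.95884095],
       [ 0.        ,  0.        ,  0.        ,  1.        ]])} 0.9958648681640625
```

View pics/scene0.png

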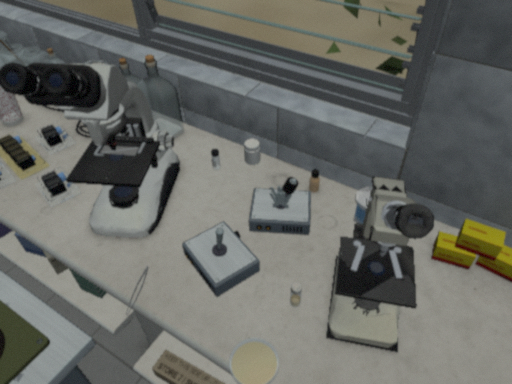

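View pics/top0.png

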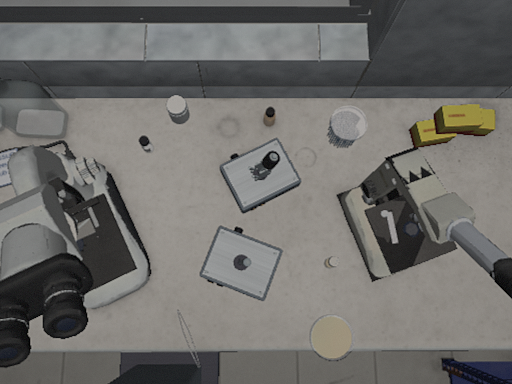

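The locking toggle is the far box: its centre is at top px (260,174) and scene px (281,210), with the black collar at top px (271,159) and scene px (290,185). The plain toggle is on the nearer box, at top px (241,263). Next I'll measure the locking toggle.

```bash
cat > h.py <<'E'
import numpy as np,cv2
def load(n):
    return np.load(f"pics/{n}.npz")
def ray(c,u,v):
    d=np.array([(u-c['cx'])/c['fx'],-(v-c['cy'])/c['fy'],-1.]); P=c['pose']
    return P[:3,3],P[:3,:3]@d
def onz(c,u,v,z):
    o,d=ray(c,u,v); return o+d*(z-o[2])/d[2]
def cloud(c):
    d=c['d'];v,u=np.mgrid[:384,:512]
    X=np.stack([(u-c['cx'])/c['fx']*d,-(v-c['cy'])/c['fy']*d,-d],-1)
    return X@c['pose'][:3,:3].T+c['pose'][:3,3]
def proj(c,p):
    q=c['pose'][:3,:3].T@(np.array(p)-c['pose'][:3,3]); return c['cx']+c['fx']*q[0]/-q[2],c['cy']+c['fy']*q[1]/q[2]
E
python3 - <<'E'
from h import *
for n,(x0,y0) in dict(top0=(205,125),scene0=(235,160)).items():
    c=load(n);P=cloud(c);p=c['p']
    cv2.imwrite(f"pics/{n}z.png",cv2.resize(p[y0:y0+90,x0:x0+110,::-1],None,fx=7,fy=6.6,interpolation=cv2.INTER_CUBIC))
    w=np.zeros((384,512),bool);w[y0:y0+90,x0:x0+110]=1
    m=w&(abs(P[...,2]-.047)<.006)
    q=P[m][:,:2].astype(np.float32); 
    n_,lab,st,ce=cv2.connectedComponentsWithStats(m.astype(np.uint8))
    i=1+st[1:,4].argmax(); q=P[lab==i]; print(n,st[i],q[:,2].mean(),cv2.minAreaRect(q[:,:2].astype(np.float32)))
    # dark collar pixels above box
    k=w&(P[...,2]>.075)
    print('high',k.sum(),np.c_[np.argwhere(k)[:,::-1].mean(0)].T,P[k].mean(0),P[k].min(0),P[k].max(0))
    dk=k&(p.max(2)<70)
    print('dark',dk.sum(),np.argwhere(dk)[:,::-1].mean(0),P[dk].mean(0),P[dk].max(0))
E
```

```text
top0 [ 219  138   82   73 2864] 0.04722257701235329 ((0.6024035811424255, -0.3065377473831177), (0.10991980135440826, 0.14000140130519867), 27.01487159729004)
high 397 [[265.65239295 163.0906801 ]] [ 0.57946958 -0.31279673  0.19894072] [ 0.35508285 -0.34194689  0.07525243] [ 0.62666435 -0.27190239  0.95884095]
dark 200 [267.94  162.655] [ 0.60151343 -0.31975182  0.12378824] [ 0.62581679 -0.27190239  0.95884095]
scene0 [ 249  189   62   37 1708] 0.04650872310913773 ((0.6020345091819763, -0.30903303623199463), (0.11297378689050674, 0.13920120894908905), 27.007789611816406)
high 457 [[294.32166302 197.96061269]] [ 0.54410026 -0.37159944  0.15592079] [ 0.02024677 -0.63784446  0.07509256] [ 0.79234914 -0.28171592  0.734472  ]
dark 206 [301.96116505 201.10679612] [ 0.56921069 -0.37457778  0.12711847] [ 0.62069758 -0.30789655  0.734472  ]
```

```bash
ls pics
```

```text
scene0.npz
scene0.png
scene0z.png
top0.npz
top0.png
top0z.png
```

View pics/top0z.png

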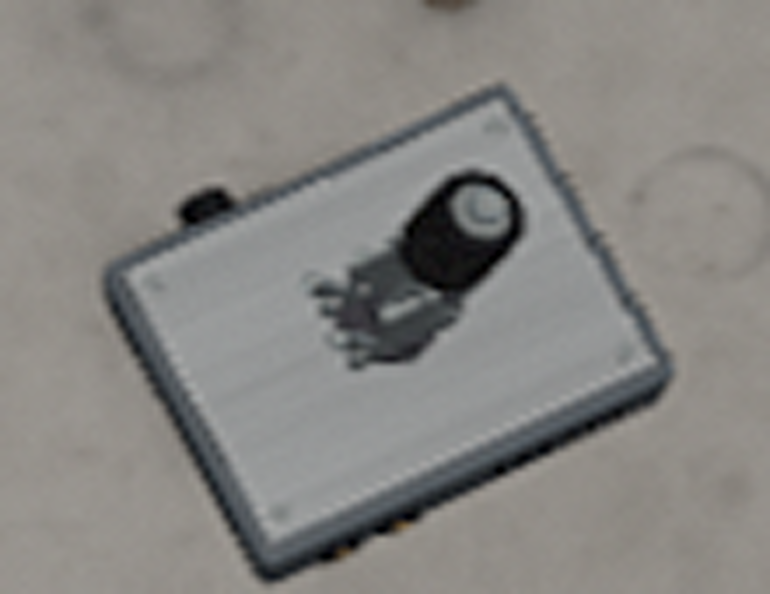

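View pics/scene0z.png

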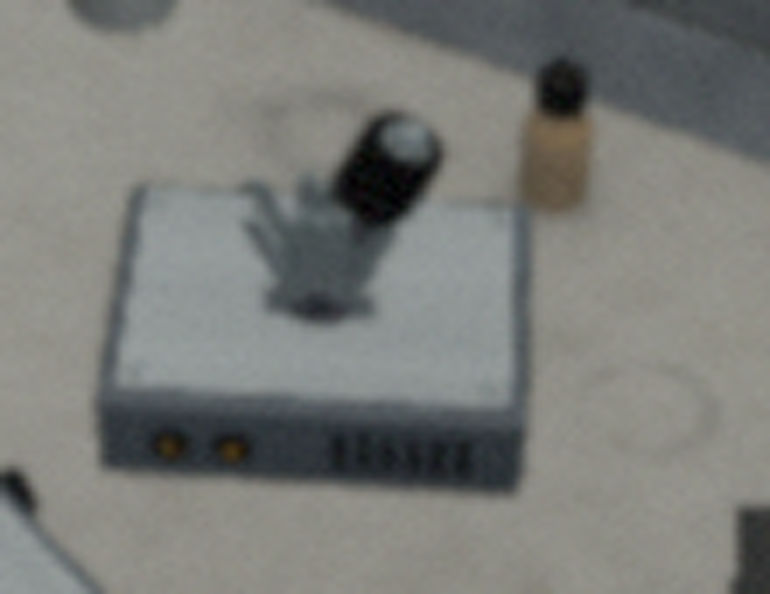

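```bash
python3 - <<'E'
from h import *
for n in ["top0","scene0"]:
    c=load(n);P=cloud(c);m=(c['d']>0)
    print(n)
    for x in np.arange(0.2,0.9,.05):
        row=[]
        for y in np.arange(.6,-.8,-.05):
            k=m&(abs(P[...,0]-x-.025)<.025)&(abs(P[...,1]-y+.025)<.025)
            row.append("%4d"%(1000*P[k][:,2].max()) if k.sum()>3 else "  --")
        print("%.2f"%x,"".join(row))
c=load("top0")
y=np.array([-.454,.891,0]);piv=np.array([.6022,-.3078,.056])
u=-np.sin(np.radians(22))*y+np.array([0,0,np.cos(np.radians(22))])
for n in ["top0","scene0"]:
    c=load(n); print(n,"collar",proj(c,piv+.056*u),"tip",proj(c,piv+.079*u), "piv",proj(c,piv))
    p=c['p'];P=cloud(c)
    q=proj(c,piv+.056*u); w=np.zeros((384,512),bool);w[int(q[1])-18:int(q[1])+18,int(q[0])-18:int(q[0])+18]=1
    k=w&(p.max(2)<50)
    nn,lab,st,ce=cv2.connectedComponentsWithStats(k.astype(np.uint8));i=1+st[1:,4].argmax();print(st[i],ce[i])
E
```

```text
top0
0.20   --  --  --  --  --  --  --  --  -1   0   0   1   0   0  -1   9   0   0   0   0  19  20   1   0   0   0   0   0
0.25   --  --  --  --  --  --  --  --   4   5   4 422 440   5   7   8   5   4   4   5  21  21   5   4   6   6   5   5
0.30   --  --  --  --  --  --  --  --   2   4  -- 431 449 451   8   6   4  49  47   6  19  21   5 400   5   5   5   5
0.35   --  --  --  --  --  --  --  --  --  --  -- 421 429 439   5  53  51  52  52   5   4   4 153 405 398   5   4   5
0.40   --  --  --  --  --  --  --  --  --  --  -- 404 414 415   6  50  52 132  53   5  62  62 321 376 378 152   6   5
0.45   --  --  --  --  --  --  --  --  --  -- 365 377 376 166   7   5  50  51  50   5   5 152 321 330 321  --   5   4
0.50   --  --  --  --  --  --  --  --  --  -- 294 344 178   5   5   5   4  50  49   6   5 154 278 299  --  --  --   4
0.55   --  --  --  --  --  --  10  14  -- 266 284 189  50   6   4   5  50  94 120  51   5 140 269 271  --  --   5   5
0.60   --  --  --  --  --  --  12  13  --  33 230 131   5   6   4   5  52  98 132  51   5   5   5   4  --   4   5   5
0.65   --  --  --  --  --  --  12
[... 2041 characters left out ...]
 172 173 173 175 173 173 173 174 388  --  --  --  --  --
0.85  208 208 208 208 309 322 323 336 336 336 336 335 336 336 336 336 415 416 417 416 430 457  --  --  --  --  --  --
top0 collar (np.float64(270.74562261025955), np.float64(159.6895658052049)) tip (np.float64(275.39110371973055), np.float64(154.48704446222104)) piv (np.float64(260.26520592010405), np.float64(171.4266906000372))
[262 151  17  20 159] [269.11949686 161.4591195 ]
scene0 collar (np.float64(289.7517947782764), np.float64(185.79118387070827)) tip (np.float64(294.0272265703418), np.float64(178.9216693379483)) piv (np.float64(279.9305331666365), np.float64(201.57141441874526))
[283 178  14  17 118] [288.71186441 187.22881356]
```

```bash
cat > mv.py <<'E'
import numpy as np
from scipy.spatial.transform import Rotation as R
from plant import r
Y=np.array([-.454,.891,0]);X=np.array([.891,.454,0]);Z=np.array([0,0,1.]);PIV=np.array([.6022,-.3078,.056])
def lev(deg): # + = leaning to -y box side
    a=np.radians(deg); return np.cos(a)*Z-np.sin(a)*Y
def hand(deg,sgn=1): # tool z = -lever, tool y = sgn*X
    z=-lev(deg); y=sgn*X; x=np.cross(y,z); M=R.from_matrix(np.c_[x,y,z]); return M
def row(p,M,s=None,base=None):
    s=s or r.get_state(); p0,M0=base or (s['tool_pos'],R.from_quat(s['eef_rot']))
    d=M0.inv().apply(np.array(p)-p0)/.06; a=np.degrees((M0.inv()*M).as_rotvec())/6
    return np.round(np.r_[d,a],2)
E
python3 - <<'E'
from mv import *
s=r.get_state();M0=R.from_quat(s['eef_rot'])
print(M0.as_matrix().round(3))
for sg in (1,-1): print((M0.inv()*hand(0,sg)).as_rotvec(degrees=True))
for p in [(.198,.592,.5),(.36,.49,.51),(.52,.28,.51),(.62,.0,.51),(.60,-.2,.5),(.63,-.38,.4)]: print(p,row(p,M0,s))
E
```

```text
[[-0.948  0.317 -0.   ]
 [ 0.317  0.948 -0.002]
 [-0.    -0.002 -1.   ]]
[-8.62745050e-02  4.35254611e-02  4.45093020e+01]
[-5.42180092e-02 -1.07468865e-01 -1.35490650e+02]
(0.198, 0.592, 0.5) [ 0.   -0.01 -3.95  0.    0.    0.  ]
(0.36, 0.49, 0.51) [-3.1  -0.77 -4.11  0.    0.    0.  ]
(0.52, 0.28, 0.51) [-6.74 -3.24 -4.11  0.    0.    0.  ]
(0.62, 0.0, 0.51) [-9.8  -7.14 -4.1   0.    0.    0.  ]
(0.6, -0.2, 0.5) [-10.54 -10.4   -3.93   0.     0.     0.  ]
(0.63, -0.38, 0.4) [-11.97 -13.09  -2.26   0.     0.     0.  ]
```

Emit:
servo_tool(
  deltas=[
    {"dz": -1, "hand": 88},
    {"dz": -2, "hand": 88},
    {"dz": -3, "hand": 88},
    {"dz": -4, "hand": 88},
    {"dz": -4, "dx": -0.9, "dy": -0.2, "hand": 88},
    {"dz": -4, "dx": -1.8, "dy": -0.4, "hand": 88},
    {"dz": -4.1, "dx": -2.6, "dy": -0.7, "hand": 88},
    {"dz": -4.1, "dx": -3.3, "dy": -1.2, "hand": 88},
    {"dz": -4.1, "dx": -4, "dy": -1.6, "hand": 88},
    {"dz": -4.1, "dx": -4, "dy": -1.6, "hand": 88},
  ],
)

```text
schema error: expected keys dx, dy, dz, ax, ay, az, hand
```

Emit:
servo_tool(
  deltas=[
    {"dx": 0, "dy": 0, "dz": -1, "ax": 0, "ay": 0, "az": 0, "hand": 88},
    {"dx": 0, "dy": 0, "dz": -2, "ax": 0, "ay": 0, "az": 0, "hand": 88},
    {"dx": 0, "dy": 0, "dz": -3, "ax": 0, "ay": 0, "az": 0, "hand": 88},
    {"dx": 0, "dy": 0, "dz": -4, "ax": 0, "ay": 0, "az": 0, "hand": 88},
    {"dx": -0.9, "dy": -0.2, "dz": -4, "ax": 0, "ay": 0, "az": 0, "hand": 88},
    {"dx": -1.8, "dy": -0.4, "dz": -4, "ax": 0, "ay": 0, "az": 0, "hand": 88},
    {"dx": -2.6, "dy": -0.7, "dz": -4.1, "ax": 0, "ay": 0, "az": 0, "hand": 88},
    {"dx": -3.3, "dy": -1.2, "dz": -4.1, "ax": 0, "ay": 0, "az": 0, "hand": 88},
    {"dx": -4, "dy": -1.6, "dz": -4.1, "ax": 0, "ay": 0, "az": 0, "hand": 88},
  ],
)

```text
clock: 1.23
tool_pos: [0.3963, 0.4238, 0.5094]
eef_rot: [0.161, 0.987, -0.0, -0.0]
contact_force: [0.1, 0.3, 1.0]
opening: 1.003
```

Emit:
servo_tool(
  deltas=[
    {"dx": -0.7, "dy": -0.5, "dz": 0, "ax": 0, "ay": 0, "az": 0.7, "hand": 88},
    {"dx": -1.4, "dy": -0.9, "dz": 0, "ax": 0, "ay": 0, "az": 1.5, "hand": 88},
    {"dx": -2.1, "dy": -1.4, "dz": 0, "ax": 0, "ay": 0, "az": 2.2, "hand": 88},
    {"dx": -2.8, "dy": -2, "dz": 0, "ax": 0, "ay": 0, "az": 3, "hand": 88},
    {"dx": -3.3, "dy": -2.7, "dz": 0, "ax": 0, "ay": 0, "az": 3.7, "hand": 88},
    {"dx": -3.9, "dy": -3.4, "dz": 0, "ax": 0, "ay": 0, "az": 4.5, "hand": 88},
    {"dx": -4.4, "dy": -4.1, "dz": 0, "ax": 0, "ay": 0, "az": 5.2, "hand": 88},
    {"dx": -5, "dy": -4.8, "dz": 0, "ax": 0, "ay": 0, "az": 6, "hand": 88},
    {"dx": -5.6, "dy": -5.5, "dz": 0, "ax": 0, "ay": 0, "az": 6.7, "hand": 88},
    {"dx": -5.8, "dy": -6.2, "dz": 0, "ax": 0, "ay": 0, "az": 7.4, "hand": 88},
  ],
)

```text
clock: 2.48
tool_pos: [0.6081, -0.04, 0.5083]
eef_rot: [0.523, 0.852, -0.001, -0.001]
contact_force: [0.1, 0.3, -0.2]
opening: 0.998
```

```bash
python3 - <<'E'
from mv import *
s=r.get_state(); print(s['q'].round(2))
print(row(PIV+.24*lev(20),hand(20),s)); print(PIV+.24*lev(20))
E
```

```text
[-0.06  0.49  0.1   1.18 -0.05  1.47  0.5 ]
[-5.31 -2.1   3.78 -0.01  3.33 -0.02]
[ 0.63946651 -0.38093759  0.28152623]
```

Emit:
servo_tool(
  deltas=[
    {"dx": -0.8, "dy": -0.3, "dz": 0.2, "ax": 0, "ay": 0.4, "az": 0, "hand": 88},
    {"dx": -1.6, "dy": -0.6, "dz": 0.5, "ax": 0, "ay": 0.9, "az": 0, "hand": 88},
    {"dx": -2.4, "dy": -0.9, "dz": 1, "ax": 0, "ay": 1.4, "az": 0, "hand": 88},
    {"dx": -3.1, "dy": -1.2, "dz": 1.5, "ax": 0, "ay": 1.9, "az": 0, "hand": 88},
    {"dx": -3.8, "dy": -1.5, "dz": 2, "ax": 0, "ay": 2.4, "az": 0, "hand": 88},
    {"dx": -4.4, "dy": -1.8, "dz": 2.6, "ax": 0, "ay": 2.8, "az": 0, "hand": 88},
    {"dx": -4.9, "dy": -2, "dz": 3.2, "ax": 0, "ay": 3.1, "az": 0, "hand": 88},
    {"dx": -5.3, "dy": -2.1, "dz": 3.8, "ax": 0, "ay": 3.3, "az": 0, "hand": 88},
    {"dx": -5.3, "dy": -2.1, "dz": 3.8, "ax": 0, "ay": 3.3, "az": 0, "hand": 88},
  ],
)

```text
clock: 3.6
tool_pos: [0.6378, -0.3793, 0.2756]
eef_rot: [0.515, 0.839, 0.089, -0.151]
contact_force: [0.1, -0.5, 0.2]
opening: 0.999
```

```bash
python3 - <<'E'
from mv import *
from h import *
from plant import eyes
s=r.get_state(); print(s['q'].round(2),s['tool_pos'],row(PIV+.24*lev(20),hand(20),s))
cm=eyes.camera_model("wrist"); p,d=eyes.snapshot("wrist")
np.savez("pics/w1.npz",p=p,d=d,**cm); cv2.imwrite("pics/w1.png",p[:,:,::-1])
u=lev(22)
print("pred collar mid",proj(cm,PIV+.056*u),"top",proj(cm,PIV+.071*u),"tip",proj(cm,PIV+.079*u),"piv",proj(cm,PIV))
print(cm['pose'].round(3))
E
```

```text
[ 0.54  1.06  0.04  0.69 -0.21  1.69  1.04] [ 0.63777756 -0.37933565  0.2755567 ] [ 0.    0.01 -0.11 -0.05 -0.04 -0.03]
pred collar mid (np.float64(256.88139685895277), np.float64(179.3349770361422)) top (np.float64(256.8721041959247), np.float64(183.79792909439323)) tip (np.float64(256.8667786782701), np.float64(186.35559527747884)) piv (np.float64(256.90973380217486), np.float64(165.72570069684667))
[[ 0.891 -0.454  0.016  0.621]
 [ 0.454  0.891 -0.018 -0.345]
 [-0.006  0.023  1.     0.418]
 [ 0.     0.     0.     1.   ]]
```

View pics/w1.png

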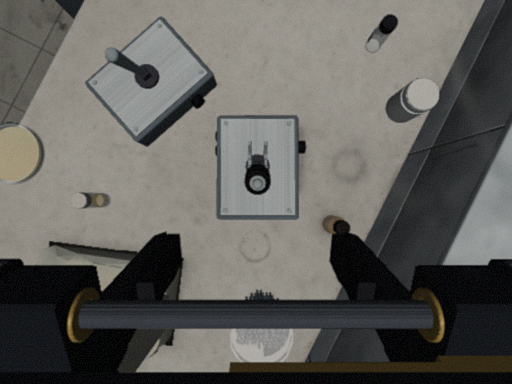

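```bash
python3 - <<'E'
from mv import *
from h import *
c=load("w1");P=cloud(c);p=c['p'];print(float(c['fx']))
w=np.zeros((384,512),bool);w[100:235,200:320]=1
m=w&(abs(P[...,2]-.047)<.006)
n,lab,st,ce=cv2.connectedComponentsWithStats(m.astype(np.uint8));i=1+st[1:,4].argmax();q=P[lab==i]
print(cv2.minAreaRect(q[:,:2].astype(np.float32)),q[:,2].mean())
ys,xs=np.where(lab==i); print(cv2.minAreaRect(np.c_[xs,ys].astype(np.float32)))
k=w&(P[...,2]>.085)&(P[...,2]<.2)
k[:165]=0
ys,xs=np.where(k);print(xs.min(),xs.max(),ys.min(),ys.max(),cv2.minEnclosingCircle(np.c_[xs,ys].astype(np.float32)))
# ball: bright within
b=k&(p.min(2)>80);ys,xs=np.where(b);print("ball",xs.mean(),ys.mean(),b.sum(),P[b].mean(0),"pred",PIV+.079*lev(22))
for lo in (170,175,180,185,190):
    xs=np.where((p[lo,235:285].max(1)<60))[0]+235; print(lo,xs.min(),xs.max())
E
```

```text
281.4542759492212
((0.6031657457351685, -0.30785897374153137), (0.10890555381774902, 0.13822786509990692), 27.02657699584961) 0.04632974285024008
((257.4999694824219, 167.5), (102.99998474121094, 80.99998474121094), 90.0)
245 270 165 194 ((257.5, 178.15516662597656), 16.226890563964844)
ball 257.63366336633663 181.95544554455446 202 [ 0.61409564 -0.32936344  0.12250579] pred [ 0.61563564 -0.33416818  0.12924752]
170 247 268
175 246 269
180 245 269
185 246 268
190 248 266
```

```bash
python3 - <<'E'
from mv import *
P=np.array([.6026,-.3076,.056])
s=r.get_state(); print(s['tool_pos'])
print(row(P+.12*lev(22),hand(21),s),row(P+.066*lev(22),hand(21),s))
E
```

```text
[ 0.63938947 -0.37796133  0.27934821]
[-0.1  -0.01  1.95 -0.02  0.16  0.  ] [-0.07 -0.01  2.85 -0.02  0.16  0.  ]
```

Emit:
servo_tool(
  deltas=[
    {"dx": -0.1, "dy": 0, "dz": 0.7, "ax": 0, "ay": 0.1, "az": 0, "hand": 88},
    {"dx": -0.1, "dy": 0, "dz": 1.4, "ax": 0, "ay": 0.15, "az": 0, "hand": 88},
    {"dx": -0.1, "dy": 0, "dz": 1.95, "ax": 0, "ay": 0.15, "az": 0, "hand": 88},
    {"dx": -0.1, "dy": 0, "dz": 1.95, "ax": 0, "ay": 0.15, "az": 0, "hand": 88},
    {"dx": -0.1, "dy": 0, "dz": 1.95, "ax": 0, "ay": 0.15, "az": 0, "hand": 88},
  ],
)

```text
clock: 4.28
tool_pos: [0.6264, -0.348, 0.173]
eef_rot: [0.513, 0.84, 0.094, -0.151]
contact_force: [-0.3, -0.7, 0.3]
opening: 1.0
```

```bash
python3 - <<'E'
from mv import *
from h import *
from plant import eyes
P=np.array([.6026,-.3076,.056])
s=r.get_state(); print(s['q'].round(2),s['tool_pos'],s['contact_force'])
print(row(P+.12*lev(22),hand(21),s),row(P+.066*lev(22),hand(21),s))
cm=eyes.camera_model("wrist"); p,d=eyes.snapshot("wrist")
np.savez("pics/w2.npz",p=p,d=d,**cm); cv2.imwrite("pics/w2.png",p[:,:,::-1])
u=lev(22)
print("pred collar mid",proj(cm,P+.056*u),"top",proj(cm,P+.071*u),"tip",proj(cm,P+.079*u),"piv",proj(cm,P))
E
```

```text
[ 0.52  1.08  0.02  0.96 -0.21  1.41  1.07] [ 0.62643567 -0.34803771  0.17296398] [-0.28502138 -0.67023859  0.25542216]
[-0.   -0.05  0.1   0.02  0.09  0.03] [ 0.02 -0.05  1.    0.02  0.09  0.03]
pred collar mid (np.float64(251.16827717304847), np.float64(215.32077916061718)) top (np.float64(250.89336413800575), np.float64(224.71942226945694)) tip (np.float64(250.72970424515134), np.float64(230.31457683872165)) piv (np.float64(251.93146170823923), np.float64(189.22925872278475))
```

View pics/w2.png

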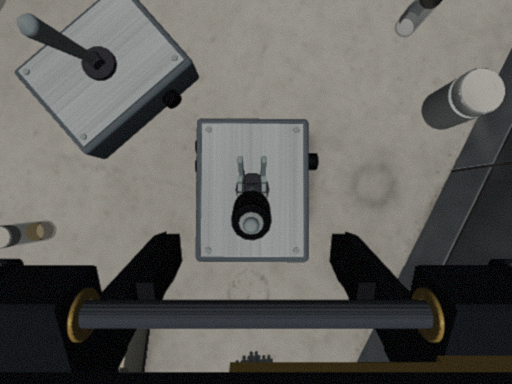

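The collar is at px (251,213) and the fingertips straddle px 255, which agrees with the prediction to about 1–2 mm. I'll descend onto it now.

Emit:
servo_tool(
  deltas=[
    {"dx": 0, "dy": -0.05, "dz": 0.4, "ax": 0, "ay": 0.1, "az": 0, "hand": 88},
    {"dx": 0.02, "dy": -0.05, "dz": 0.8, "ax": 0, "ay": 0.1, "az": 0, "hand": 88},
    {"dx": 0.02, "dy": -0.05, "dz": 1.0, "ax": 0, "ay": 0.1, "az": 0, "hand": 88},
    {"dx": 0.02, "dy": -0.05, "dz": 1.0, "ax": 0, "ay": 0.1, "az": 0, "hand": 70},
    {"dx": 0.02, "dy": -0.05, "dz": 1.0, "ax": 0, "ay": 0.1, "az": 0, "hand": 50},
    {"dx": 0.02, "dy": -0.05, "dz": 1.0, "ax": 0, "ay": 0.1, "az": 0, "hand": 40},
  ],
)

```text
clock: 5.08
tool_pos: [0.6125, -0.33, 0.1149]
eef_rot: [0.513, 0.839, 0.096, -0.157]
contact_force: [1.6, 0.2, -0.1]
opening: 0.683
```

```bash
python3 - <<'E'
from mv import *
from h import *
from plant import eyes
P=np.array([.6026,-.3076,.056])
s=r.get_state(); print(s['q'].round(2),s['tool_pos'],s['contact_force'],s['opening'])
print(row(P+.066*lev(22),hand(21),s))
cm=eyes.camera_model("wrist"); p,d=eyes.snapshot("wrist")
np.savez("pics/w3.npz",p=p,d=d,**cm); cv2.imwrite("pics/w3.png",p[:,:,::-1])
E
```

```text
[ 0.51  1.11  0.01  1.08 -0.22  1.27  1.09] [ 0.61245602 -0.329996    0.11485057] [ 1.5558976   0.15378958 -0.12085919] 0.682914963989738
[ 0.01  0.02 -0.04  0.   -0.03  0.02]
```

View pics/w3.png

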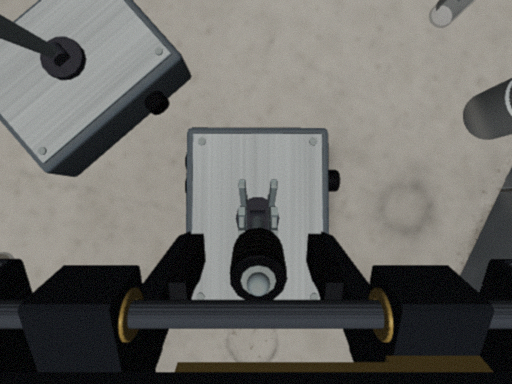

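The collar, at px (258,265), sits centred between the fingers. I'll close on it.

Emit:
servo_tool(
  newtons=30,
  deltas=[
    {"dx": 0, "dy": 0, "dz": 0, "ax": 0, "ay": 0, "az": 0, "hand": 30},
    {"dx": 0, "dy": 0, "dz": 0, "ax": 0, "ay": 0, "az": 0, "hand": 20},
    {"dx": 0, "dy": 0, "dz": 0, "ax": 0, "ay": 0, "az": 0, "hand": 15},
    {"dx": 0, "dy": 0, "dz": 0, "ax": 0, "ay": 0, "az": 0, "hand": 15},
    {"dx": 0, "dy": 0, "dz": 0, "ax": 0, "ay": 0, "az": 0, "hand": 15},
  ],
)

```text
clock: 5.75
tool_pos: [0.613, -0.3287, 0.114]
eef_rot: [0.512, 0.839, 0.097, -0.157]
contact_force: [4.6, 1.0, -0.2]
opening: 0.309
```

Emit:
servo_tool(
  newtons=35,
  deltas=[
    {"dx": 0, "dy": 0, "dz": -0.1, "ax": 0, "ay": 0, "az": 0, "hand": 15},
    {"dx": 0, "dy": 0, "dz": -0.2, "ax": 0, "ay": 0, "az": 0, "hand": 15},
    {"dx": 0, "dy": 0, "dz": -0.25, "ax": 0, "ay": 0, "az": 0, "hand": 15},
    {"dx": 0, "dy": 0, "dz": -0.25, "ax": 0, "ay": 0, "az": 0, "hand": 15},
  ],
)

```text
clock: 6.25
tool_pos: [0.6149, -0.3328, 0.1268]
eef_rot: [0.512, 0.838, 0.097, -0.158]
contact_force: [4.7, 1.5, -5.8]
opening: 0.309
```

```bash
python3 - <<'E'
from mv import *
from h import *
from plant import eyes
P=np.array([.6026,-.3076,.056])
s=r.get_state(); p=s['tool_pos'];d=p-P; print(p,s['contact_force'],s['opening'],'radius',np.hypot(d@Y,d[2]),'ang',np.degrees(np.arctan2(-d@Y,d[2])),'x',d@X)
z=-R.from_quat(s['eef_rot']).as_matrix()[:,2];print('tilt',np.degrees(np.arctan2(-z@Y,z[2])))
for n in ["scene","wrist"]:
    cm=eyes.camera_model(n); p,d=eyes.snapshot(n); cv2.imwrite(f"pics/{n}4.png",p[:,:,::-1])
    if n=="scene": cv2.imwrite("pics/scene4z.png",cv2.resize(p[160:230,235:345,::-1],None,fx=7,fy=7,interpolation=cv2.INTER_CUBIC))
rad=.080
for a in (15,5,-5,-15,-22,-24): print(a,row(P+rad*lev(a),hand(a-1),s))
E
```

```text
[ 0.61494935 -0.3327754   0.12679823] [ 4.69909402  1.52670913 -5.83527654] 0.30894277978553725 radius 0.07614796493474156 ang 21.6048198310147 x -0.00042635999617240635
tilt 21.389725616002735
15 [ 0.15  0.01 -0.06  0.01 -1.23  0.03]
5 [ 0.38  0.01 -0.01  0.01 -2.9   0.02]
-5 [ 0.6   0.01  0.07  0.01 -4.56  0.02]
-15 [ 0.8   0.01  0.2   0.01 -6.23  0.02]
-22 [ 0.92  0.01  0.3   0.01 -7.4   0.02]
-24 [ 0.95  0.01  0.33  0.01 -7.73  0.02]
```

View pics/wrist4.png

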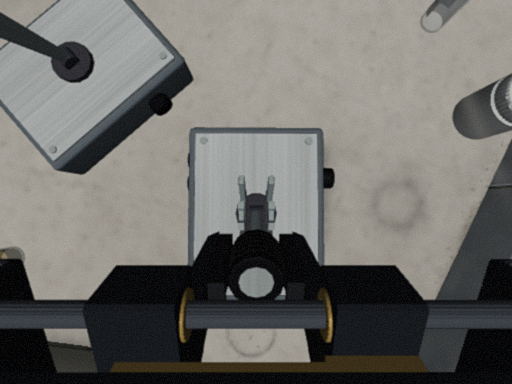

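View pics/scene4z.png

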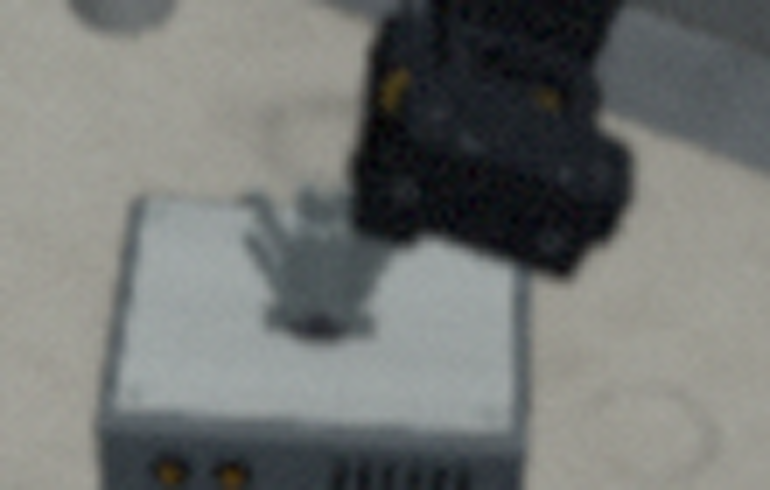

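```bash
python3 - <<'E'
from mv import *
P=np.array([.6026,-.3076,.056])
s=r.get_state();b=(s['tool_pos'],R.from_quat(s['eef_rot']))
for a in (20,15,10,5,0,-5,-10,-15,-20,-23): print(a,row(P+.077*lev(a),hand(a-.5),s,b))
E
```

```text
20 [ 0.04  0.01 -0.02  0.   -0.32  0.03]
15 [ 0.15  0.01 -0.01  0.01 -1.15  0.03]
10 [ 0.26  0.01  0.01  0.01 -1.98  0.03]
5 [ 0.37  0.01  0.03  0.01 -2.82  0.03]
0 [ 0.47  0.01  0.07  0.01 -3.65  0.02]
-5 [ 0.58  0.01  0.12  0.01 -4.48  0.02]
-10 [ 0.67  0.01  0.17  0.01 -5.32  0.02]
-15 [ 0.77  0.01  0.23  0.01 -6.15  0.02]
-20 [ 0.85  0.01  0.3   0.01 -6.98  0.02]
-23 [ 0.9   0.01  0.35  0.01 -7.48  0.02]
```

Swinging halfway first, then I'll check.

Emit:
servo_tool(
  deltas=[
    {"dx": 0.02, "dy": 0, "dz": -0.02, "ax": 0, "ay": -0.15, "az": 0, "hand": 15},
    {"dx": 0.1, "dy": 0, "dz": -0.02, "ax": 0, "ay": -0.75, "az": 0, "hand": 15},
    {"dx": 0.2, "dy": 0, "dz": 0, "ax": 0, "ay": -1.55, "az": 0, "hand": 15},
    {"dx": 0.3, "dy": 0, "dz": 0.02, "ax": 0, "ay": -2.3, "az": 0, "hand": 15},
    {"dx": 0.37, "dy": 0, "dz": 0.03, "ax": 0, "ay": -2.8, "az": 0, "hand": 15},
    {"dx": 0.42, "dy": 0, "dz": 0.05, "ax": 0, "ay": -3.2, "az": 0, "hand": 15},
    {"dx": 0.47, "dy": 0, "dz": 0.07, "ax": 0, "ay": -3.6, "az": 0, "hand": 15},
    {"dx": 0.47, "dy": 0, "dz": 0.07, "ax": 0, "ay": -3.6, "az": 0, "hand": 15},
  ],
)

```text
clock: 7.35
tool_pos: [0.602, -0.3073, 0.1335]
eef_rot: [0.521, 0.854, -0.001, 0.001]
contact_force: [5.8, 1.6, -6.7]
opening: 0.306
```

```bash
python3 - <<'E'
from mv import *
P=np.array([.6026,-.3076,.056])
s=r.get_state(); p=s['tool_pos'];d=p-P; print(p,s['contact_force'],s['opening'],'radius',np.hypot(d@Y,d[2]),'ang',np.degrees(np.arctan2(-d@Y,d[2])),'x',d@X)
z=-R.from_quat(s['eef_rot']).as_matrix()[:,2];print('tilt',np.degrees(np.arctan2(-z@Y,z[2])))
f=s['contact_force'];print('F box',f@X,f@Y,f[2],s['q'].round(2))
b=(s['tool_pos'],R.from_quat(s['eef_rot']))
for a in (0,-5,-10,-15,-20,-23): print(a,row(P+.077*lev(a),hand(a-.5),s,b))
E
```

```text
[ 0.60195829 -0.30734663  0.13351803] [ 5.81633358  1.58059446 -6.74378967] 0.30561829057881734 radius 0.07751975088169948 ang -0.3821889541098052 x -0.00045673789473108553
tilt -0.17110595110892884
F box 5.899943107838089 -1.2323057844807244 -6.743789673002203 [ 0.34  0.92  0.12  1.51 -0.14  0.72  0.99]
0 [-0.01  0.01  0.01  0.   -0.05  0.04]
-5 [ 0.1   0.01  0.01  0.01 -0.89  0.04]
-10 [ 0.21  0.01  0.03  0.01 -1.72  0.04]
-15 [ 0.32  0.01  0.05  0.01 -2.55  0.04]
-20 [ 0.43  0.01  0.08  0.01 -3.39  0.04]
-23 [ 0.49  0.01  0.11  0.01 -3.89  0.04]
```

Emit:
servo_tool(
  deltas=[
    {"dx": 0.1, "dy": 0.01, "dz": 0.02, "ax": 0, "ay": -0.9, "az": 0, "hand": 15},
    {"dx": 0.2, "dy": 0.02, "dz": 0.04, "ax": 0, "ay": -1.65, "az": 0, "hand": 15},
    {"dx": 0.3, "dy": 0.02, "dz": 0.06, "ax": 0, "ay": -2.4, "az": 0, "hand": 15},
    {"dx": 0.39, "dy": 0.02, "dz": 0.08, "ax": 0, "ay": -3.1, "az": 0, "hand": 15},
    {"dx": 0.45, "dy": 0.02, "dz": 0.1, "ax": 0, "ay": -3.6, "az": 0, "hand": 15},
    {"dx": 0.49, "dy": 0.02, "dz": 0.12, "ax": 0, "ay": -3.9, "az": 0, "hand": 15},
    {"dx": 0.49, "dy": 0.02, "dz": 0.12, "ax": 0, "ay": -3.9, "az": 0, "hand": 15},
  ],
)

```text
clock: 8.22
tool_pos: [0.5897, -0.2829, 0.1264]
eef_rot: [0.51, 0.835, -0.108, 0.175]
contact_force: [3.4, -2.4, -6.2]
opening: 0.307
```

```bash
cat > st.py <<'E'
from mv import *
P=np.array([.6026,-.3076,.056])
s=r.get_state(); p=s['tool_pos'];d=p-P; print(s['clock'],p,s['opening'],'radius',np.hypot(d@Y,d[2]),'ang',np.degrees(np.arctan2(-d@Y,d[2])),'x',d@X)
z=-R.from_quat(s['eef_rot']).as_matrix()[:,2];print('tilt',np.degrees(np.arctan2(-z@Y,z[2])))
f=s['contact_force'];u=lev(-22);t=np.cross(X,u);print('F x',f@X,'swing',f@t,'axial',f@u,'moment',s['moment'])
b=(s['tool_pos'],R.from_quat(s['eef_rot']))
for a in (-22,-24): print(a,row(P+.077*lev(a),hand(a-.5),s,b))
E
python3 st.py
```

```text
8.225 [ 0.58972046 -0.28290061  0.12643598] 0.3070830351565453 radius 0.07574364056695242 ang -21.57670882138081 x -0.000262146226024589
tilt -23.695145562776048
F x 1.9316034601300804 swing 1.156213474481637 axial -7.100849624650855 moment [ 0.58351393 -0.22763259  0.20611828]
-22 [ 0.01  0.   -0.02 -0.    0.2   0.03]
-24 [ 0.05  0.   -0.02 -0.   -0.13  0.03]
```

Emit:
servo_tool(
  deltas=[
    {"dx": 0.04, "dy": 0, "dz": 0, "ax": 0, "ay": 0, "az": 0, "hand": 15},
    {"dx": 0.06, "dy": 0, "dz": 0, "ax": 0, "ay": 0, "az": 0, "hand": 15},
    {"dx": 0.06, "dy": 0, "dz": 0, "ax": 0, "ay": 0, "az": 0, "hand": 15},
  ],
)

```text
clock: 8.6
tool_pos: [0.5894, -0.2826, 0.1267]
eef_rot: [0.511, 0.834, -0.107, 0.177]
contact_force: [6.3, -4.9, -3.9]
opening: 0.309
```

```bash
python3 st.py
```

```text
8.6 [ 0.58942738 -0.28255103  0.12667573] 0.30851565167113626 radius 0.0761307593242691 ang -21.8214733965185 x -0.00036457226127148575
tilt -23.936195406030304
F x 3.3676017626169594 swing 5.279176317460411 axial -6.316267517181045 moment [-0.25311181 -0.49910333  0.23067422]
-22 [ 0.    0.01 -0.01  0.02  0.24  0.  ]
-24 [ 0.05  0.01 -0.02  0.02 -0.09 -0.  ]
```

At the end stop: the measured angle is −21.8° and the push force has risen to 5 N. Next I'll lower the collar into the notch.

Emit:
servo_tool(
  deltas=[
    {"dx": -0.02, "dy": 0, "dz": 0.06, "ax": 0, "ay": 0, "az": 0, "hand": 15},
    {"dx": -0.02, "dy": 0, "dz": 0.12, "ax": 0, "ay": 0, "az": 0, "hand": 15},
    {"dx": -0.02, "dy": 0, "dz": 0.18, "ax": 0, "ay": 0, "az": 0, "hand": 15},
    {"dx": -0.02, "dy": 0, "dz": 0.23, "ax": 0, "ay": 0, "az": 0, "hand": 15},
    {"dx": -0.02, "dy": 0, "dz": 0.23, "ax": 0, "ay": 0, "az": 0, "hand": 15},
  ],
)

```text
clock: 9.22
tool_pos: [0.5919, -0.2872, 0.114]
eef_rot: [0.511, 0.835, -0.107, 0.176]
contact_force: [4.8, -2.9, -2.9]
opening: 0.31
```

```bash
python3 st.py
```

```text
9.225 [ 0.59188772 -0.28720846  0.11400708] 0.3095671266391376 radius 0.06241237993646306 ang -21.656000159493807 x -0.00028688154441051895
tilt -23.823165810170604
F x 2.8974994803111604 swing 3.340236495220073 axial -4.484107073282375 moment [-0.11435857 -0.46010943  0.21036506]
-22 [-0.    0.01 -0.24  0.02  0.22  0.01]
-24 [ 0.04  0.01 -0.24  0.02 -0.11  0.01]
```

Emit:
servo_tool(
  deltas=[
    {"dx": -0.02, "dy": 0, "dz": 0.03, "ax": 0, "ay": 0, "az": 0, "hand": 15},
    {"dx": -0.02, "dy": 0, "dz": 0.03, "ax": 0, "ay": 0, "az": 0, "hand": 15},
    {"dx": -0.02, "dy": 0, "dz": 0.03, "ax": 0, "ay": 0, "az": 0, "hand": 40},
    {"dx": -0.02, "dy": 0, "dz": 0.03, "ax": 0, "ay": 0, "az": 0, "hand": 75},
    {"dx": -0.02, "dy": 0, "dz": 0.03, "ax": 0, "ay": 0, "az": 0, "hand": 80},
    {"dx": -0.02, "dy": 0, "dz": 0.03, "ax": 0, "ay": 0, "az": 0, "hand": 80},
  ],
)

```text
clock: 9.98
tool_pos: [0.5913, -0.2874, 0.1118]
eef_rot: [0.511, 0.835, -0.107, 0.175]
contact_force: [0.1, 0.2, 0.7]
opening: 0.738
```

```bash
python3 st.py; python3 - <<'E'
from plant import eyes
import cv2
p,d=eyes.snapshot("wrist"); cv2.imwrite("pics/w5.png",p[:,:,::-1])
E
```

```text
9.975 [ 0.59128892 -0.287444    0.1118085 ] 0.7382320163364684 radius 0.06039811331472547 ang -22.480360954218835 x -0.0009273473145067723
tilt -23.667967471781115
F x 0.24665391645979065 swing 0.10830222507337865 axial 0.6791692712448623 moment [0.30740703 0.19224576 0.01980632]
-22 [-0.02  0.02 -0.28 -0.    0.19  0.01]
-24 [ 0.03  0.02 -0.28 -0.   -0.14  0.01]
```

View pics/w5.png

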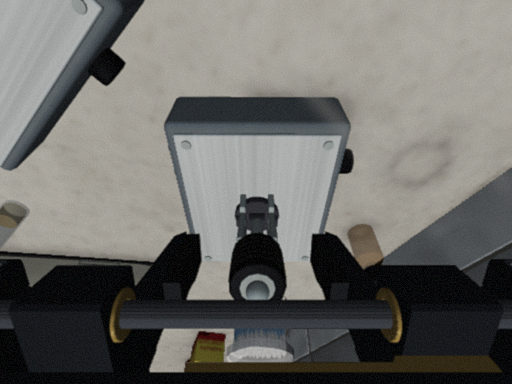

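Released: the fingers are clear of the collar, which is at px (258,268). I'll retreat along the lever and check.

Emit:
servo_tool(
  deltas=[
    {"dx": 0, "dy": 0, "dz": -0.4, "ax": 0, "ay": 0, "az": 0, "hand": 85},
    {"dx": 0, "dy": 0, "dz": -0.9, "ax": 0, "ay": 0, "az": 0, "hand": 85},
    {"dx": 0, "dy": 0, "dz": -1.6, "ax": 0, "ay": 0, "az": 0, "hand": 85},
    {"dx": 0, "dy": 0, "dz": -2.4, "ax": 0, "ay": 0.5, "az": 0, "hand": 85},
    {"dx": -0.3, "dy": 0, "dz": -3.2, "ax": 0, "ay": 1.2, "az": 0, "hand": 85},
    {"dx": -0.6, "dy": 0, "dz": -4, "ax": 0, "ay": 2, "az": 0, "hand": 85},
    {"dx": -0.9, "dy": 0, "dz": -4.5, "ax": 0, "ay": 3, "az": 0, "hand": 85},
    {"dx": -0.9, "dy": 0, "dz": -4.5, "ax": 0, "ay": 4, "az": 0, "hand": 85},
    {"dx": -0.9, "dy": 0, "dz": -4.5, "ax": 0, "ay": 4, "az": 0, "hand": 85},
  ],
)

```text
clock: 11.15
tool_pos: [0.5645, -0.2369, 0.3808]
eef_rot: [0.523, 0.852, 0.001, -0.002]
contact_force: [-0.6, -0.3, -0.5]
opening: 0.964
```

```bash
python3 - <<'E'
from mv import *
from h import *
from plant import eyes
P=np.array([.6026,-.3076,.056])
s=r.get_state();print(s['clock'],s['tool_pos'])
tiles=[]
for n in ["scene","wrist"]:
    cm=eyes.camera_model(n); p,d=eyes.snapshot(n); np.savez(f"pics/{n}6.npz",p=p,d=d,**cm)
    for rr in (.056,.071,.079): print(n,rr,"down@end",np.round(proj(cm,P+rr*lev(-22)),1))
    q=np.array(proj(cm,P+.05*lev(-22))).astype(int)
    y0=max(q[1]-45,0);x0=max(q[0]-50,0);print(x0,y0)
    tiles.append(cv2.resize(p[y0:y0+90,x0:x0+100,::-1],(400,360),interpolation=cv2.INTER_CUBIC))
cv2.imwrite("pics/f6.png",np.hstack(tiles))
# plain toggle: depth/high points before/after in scene
for n in ["scene0","scene6"]:
    c=load(n);A=cloud(c);k=np.zeros((384,512),bool);k[215:265,195:245]=1
    k&=(A[...,2]>.08)&(A[...,2]<.2);print(n,k.sum(),A[k].mean(0),np.argwhere(k)[:,::-1].mean(0))
E
```

```text
11.15 [ 0.56449446 -0.2369222   0.38079724]
scene 0.056 down@end [271.  184.6]
scene 0.071 down@end [268.5 179.9]
scene 0.079 down@end [267.2 177.3]
222 141
wrist 0.056 down@end [256.3 199.7]
wrist 0.071 down@end [256.3 199.4]
wrist 0.079 down@end [256.3 199.2]
206 154
scene0 101 [ 0.4103693  -0.28029539  0.11131278] [219.         235.44554455]
scene6 99 [ 0.41032921 -0.28038933  0.11097582] [219.04040404 235.58585859]
```

View pics/f6.png

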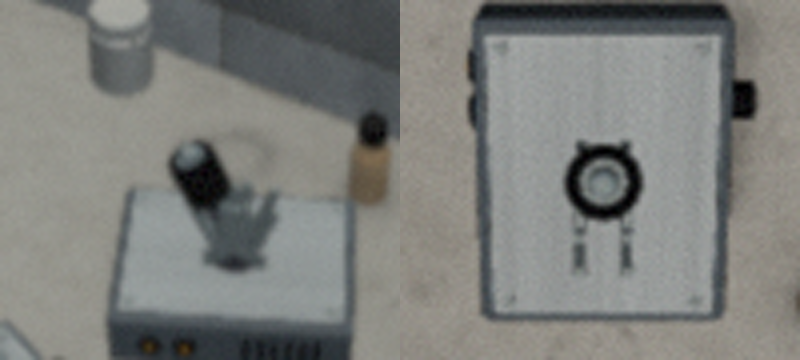

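```bash
python3 - <<'E'
from mv import *
from h import *
P=np.array([.6026,-.3076,.056])
for n,sg in [("scene0",1),("scene6",-1),("w1",1),("wrist6",-1)]:
    c=load(n);A=cloud(c);D=A-P;u=lev(22*sg)
    near=(abs(D@X)<.02)&(D[...,2]>.03)&(D[...,2]<.09)&(np.linalg.norm(D,axis=-1)<.1)
    a=(D@u)[near]; dk=near&(c['p'].max(2)<50); b=(D@u)[dk]
    print(n,near.sum(),'axial 98%',np.percentile(a,98).round(4),'dark axial',np.percentile(b,[5,50,95]).round(4),'ang of >65mm',np.degrees(np.arctan2(-(D@Y)[near][a>.062].mean(),D[...,2][near][a>.062].mean())))
E
```

```text
scene0 278 axial 98% 0.0773 dark axial [0.0463 0.0611 0.0714] ang of >65mm 20.64163306658367
scene6 274 axial 98% 0.077 dark axial [0.0466 0.0599 0.0707] ang of >65mm -19.79004987993751
w1 797 axial 98% 0.0776 dark axial [0.0474 0.0696 0.0711] ang of >65mm 19.686853602836887
wrist6 347 axial 98% 0.0781 dark axial [0.0693 0.0706 0.0717] ang of >65mm -22.290900198146513
```

The collar's axial extent matches the start: its top is at 71 mm in both cases, and the ball stands about 7–8 mm out. So the collar is down at the far end, and I'm handing in.

```bash
python3 - <<'E'
from plant import r
print(r.get_state()['contact_force'].round(1)); print(r.finish_job())
E
```

```text
[ 0.   0.7 -0.7]
the job is handed in; nothing more can be done
None
```

The lamp supply is switched over, and the job was handed in at about 11.3 s of the 32 s allowed. I gripped the collar and lifted it about 14 mm along the lever. I then swung the lever to its far stop, lowered the collar into the notch there, released it and backed the arm away.

- **Lever:** it met the end stop at about −21.8°, where the push force rose to about 5 N. The last wrist picture puts it at −22.3°. The scene camera reads −19.8°, but it also read 20.6° at the start where 22° was true, so I put that down to measuring only the visible side.
- **Collar:** its top is 71 mm from the hinge, the same as before the move, with the ball end standing out as at the start. That means it is fully down.
- **Plain toggle:** its position in the scene picture is unchanged to within 0.4 mm.
- **Robot:** it was clear of everything at hand-in, with force readings of 1 N or less.

No check failed.

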